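# Latch up the stock case

### The job

The small black stock case standing on the market table has its latch undone. Hook the latch's bail over the keeper on the lid, drawing it in until it bears snugly on the keeper before you let it go, then press the lever down past centre until it lies flat and the shells are pulled together. Work gently: don't force the bail or hammer the lever, don't rock the case or shift it from its place, and leave the goods around it alone.

Things in the scene. Friction and masses are not known exactly. Their poses are not given: they have to be found in the camera images.
- case: the case to latch: black with aluminium edges, full of metal badges (about 8 kg), loose on rubber skids with its hinged edge down and the latch on top. 145 mm deep (x), 260 long (y), top face 160 above the table; carrying handle on its +y end. Origin on the table, under the parting line, half-way along. Base shell at x below 0 (robot's side, 85 mm), lid shell above 0 (60 mm); z up
- lid (a joint): lid shell's hinge along the case's lower edge, in rad: 0 = shells shut tight; the seal springs it open to 0.033 (5 mm gap at the top). Only the latch can pull it nearly shut (about 50 N there)
- lever (a joint): the latch lever's hinge (axis along the case's y), rad: 0 = flat on the base shell, pointing to the case's -x, home on a hard stop; 1.57 = straight up; stops at 2.3, leaning over the lid. Stiff: stays where left, follows when the bail is pushed or pulled. With the bail hooked snug it stands near 1.3; pressing it takes up to about 8 N near the tip; it passes centre near 0.2 and snaps home
- lever_pivot (a point): middle of the lever's pivot pin, on the base shell: 18 mm from the parting line (case's -x), 10 mm above the top face, half-way along the case
- lever_tip (a point): middle of the lever's upper face, 50 mm from the pivot. The lever is a steel plate 20 mm wide, 3 thick, reaching 60 mm from the pivot; its upper face (looking to the case's +x when the lever stands up) lies 7 mm off the pivot
- bail: the bail: a loop of 5 mm steel wire hinged on the lever. Origin on its hinge pin, 14 mm from the lever's pivot towards the tip (6 degrees below that line when the lever lies flat). x runs along the loop to the cross bar, y across (as the case's y), z to the tab's side. 36 mm wide at the pin, 25 at the bar. A light spring (about 0.3 N at the bar) lifts it off the lid whenever nothing holds it down
- bail_bar (a point): middle of the bail's cross bar (5 mm round, 25 mm long), 60 mm from the bail's origin along its x. This bar goes over the keeper's nose and in under it. Drawing it in takes some 5 to 9 N against the stiff lever; once it bears on the keeper's upright the pull rises steeply. Under 20 N it comes to no harm
- bail_tab (a point): point on the bail's turned-up thumb tab, to pinch from above across its 32 mm width (along y): 8.3 mm beyond the bar along the bail's x, 18 mm above it along the bail's z. Tab 4 mm thick; its upper edge is 8 mm above this point; nothing stands beside it
- keeper (a point): the keeper's seat on the lid: where the bar's middle lies when hooked and resting on the lid's top. Keeper: steel hook 16 mm wide; upright face 2.5 mm from the seat on the lever's side; nose over the seat 7.5 to 11.5 mm above the lid, ending 1 mm past the seat. The bar goes down beyond the nose (4 mm or more past the seat), then, held down on the lid, back against the upright. Moves with the lid
- tankard_a: a loose steel tankard, 75 mm wide and 105 mm tall, on the robot's side of the case; origin at its foot
- tankard_b: another loose steel tankard, off the case's handle end; origin at its foot
- goblet: a loose small brass goblet, 65 mm tall; origin at its foot
- tube_0: a loose black tube with a steel cap, 25 mm wide, 70 mm tall; origin at its foot
- tube_1: another such tube
- card_pack: a loose pack of cards, 66 x 92 x 20 mm, lying flat; origin under its centre
- dice_tin: a loose round tin, 70 mm wide, 31 mm tall; origin under its centre

How it is judged:
On the way:
1. with the bail still in hand, its bar is drawn in under the nose until it bears on the keeper's upright (called lid_c1; over 2 N), the lever still up (x of bail_bar in the frame of keeper between -0.003 and 0.0015 m and z of bail_bar in the frame of keeper below 0.0035 m and contact force between bail and lid_c1 above 2 N and contact force between the fingers and bail above 0.5 N and value of joint lever above 1.1 rad), for 0.1 s.
At the end, for the whole second after the job is handed in: the lever lies flat (under 0.06 rad), the bar sits in the keeper under its nose (within 3 mm), the shells are drawn together (lid under 0.012 rad), and the case stands level and still within 30 mm of where it was (value of joint lever below 0.06 rad and value of joint lid below 0.012 rad and x of bail_bar in the frame of keeper between -0.003 and 0.0015 m and z of bail_bar in the frame of keeper below 0.0035 m and angle between case's own z axis and vertical below 0.02 rad and distance of case from where it was at the start of the episode below 0.03 m and linear speed of case below 0.01 m/s); the robot touches nothing.
It fails at once if the case is rocked (more than 0.07 rad) (angle between case's own z axis and vertical above 0.07 rad).
It fails at once if the bail is forced against the lid or keeper while in hand (over 20 N) (contact force between bail and lid above 20 N and contact force between the fingers and bail above 0.5 N and value of joint lever above 1 rad).
It fails at once if the lever is hammered (over 40 N) (contact force between the fingers and lever_c0 above 40 N or contact force between the fingers and lever_c1 above 40 N).
It fails at once if a bystander is shifted over 30 mm (distance of any of tankard_a, tankard_b, goblet, tube_0, tube_1, card_pack, dice_tin from where it was at the start of the episode above 0.03 m).
It also fails if it takes over 64 s, if anything falls off the work surface, if the arm or the gripper's body presses on something with over 40 N, if the wrist force passes 120 N, or if a joint passes its speed limit or range.

### The arm

A 6-joint arm with a two-finger parallel gripper is mounted at the origin on the work surface. World frame = base frame: x ahead of the robot, y to its left, z up, the work surface at z = 0. Lengths are in m, angles in rad, forces in N, time in s.
With the tool pointing down it reaches from about 0.225 to 0.875 m from the base axis. Payload 3.4 kg.
Tool frame: the origin (TCP) lies between the finger pads; the fingertips stand 8 mm ahead of it and the grasp point (between the pads) lies 11 mm behind it; z points along the fingers, y is the line along which they close (so a half turn about z gives the same grasp; the last joint's range is limited). The gripper opens to 85 mm and grips with 20 to 120 N. Pads are 22 mm wide; open, the fingers measure 114 mm over their backs; the gripper's body (76 mm by 85 mm) begins 54 mm behind the grasp point. The pads swing forward as they close: fully open they stand 13 mm farther back than shut.
Start: joints at [1.066, 0.276, 1.505, -0, 1.361, -0.121], TCP at [0.215, 0.533, 0.239] pointing down, gripper open.
Joint ranges: [-2.89, 2.89], [-0.75, 2.08], [0.22, 2.7], [-1.18, 4.32], [0.11, 2.71], [-2.7, 2.7]. Speed limits (rad/s): [2.57, 2.57, 3.14, 3.14, 3.14, 3.14].

### API

Orientations are given as a unit quaternion [w, x, y, z].
In Python, from rig import manip gives the robot as it stands.
- The arm moves only by the tool move_arm, never from a script. Its argument "deltas" is a list that holds one entry, the list of rows, each a list of 5 numbers: the shift along the tool's x, y, z normalised to -1 to 1, where 1 is 80 cm, then the turn about the tool's z normalised to -1 to 1, where 1 is 120 degrees, then the closure, from -1 (fully open) to 1 (shut). In form: [[[tx, ty, tz, twist, grip], ...]]. A call has 1 to 12 rows; each row is the pose to reach, as a shift and turn from the pose commanded when the call began, along the tool's axes at that moment; what a row does not reach only later rows make up. A row lasts 1/10 s, in which the tool goes at most 50 mm and 8.59 degrees, less where a joint would pass 70% of its speed; a pose out of reach is approached as far as the arm can. A call with a number of a shift or a turn outside -1 to 1 is refused whole. A call with a gripper value outside its range is refused whole. The fingers move at their own pace and stop on an object; "squeeze" is the grip in N (left out, the last holds). Time passes only in rows, so rows that repeat a pose let the fingers close. It gives the time, the measured TCP pose, the force, the opening and the grip force at its end, in the units of the state.
- manip.get_state(): the state, without advancing time (a new reading comes with each control period).
- manip.get_image(name): name is "side" or "top" or "wrist"; returns the picture (400x640x3 uint8, red, green, blue); there is no depth.
- manip.camera_params(name): a dict with "fx", "fy", "cx", "cy" (pixels), "R" (3x3) and "t" (3): a world point X has camera coordinates R X + t; the wrist camera has in their place "tool_from_camera" (4x4, takes a point from camera to tool coordinates, whose origin is the TCP and whose axes are the flange's). Camera axes: x right, y down, z forward; pixel columns grow to the right and rows downward; lengths in m; the calibration is good to about 2 mm. A picture is of the moment at which its call begins: read the wrist's pose just before it. camera_params takes no time and is no camera call.
- manip.sign_off(): hands the job in; it is judged then, once.
The state is a dict: "clock": time; "qpos": joint angles; "qd": joint speeds; "effort": joint torques, N m; "position": TCP position; "ee_rot": TCP orientation; "contact_force": force on the tool from outside, world axes, zero at the start; "moment": the same for the moment, N m; "width": finger opening in m; "gripper_force": force on a finger pad.
Only numpy, scipy, OpenCV 4.12 (cv2) and the standard library are available. Lean on these libraries where they do the work, as an engineer would, in place of code of your own. Each camera call takes 0.05 s, during which the arm holds its last target. There are 200 camera calls.

## Working session

There is one attempt and no reset: what is moved stays moved. The work goes in short steps, Python scripts to look and compute and a tool call to move; the robot and the scene stay as the last step left them, time stands still between calls to the robot, and variables do not carry over. Pictures are saved under pics/ and viewed, at most 10 in all, crops included, and the job is handed in when it is done.

Besides the shell and the picture viewer there is one more tool, called after ">>>" in YAML: its name, and indented under it one key for each argument. move_arm: Moves the arm, as the interface text tells. Scaled input: -1 to 1 covers 80 cm each way for a shift and 120 degrees each way for a turn. Its arguments: {"type":"object","properties":{"deltas":{"type":"array","items":{"type":"array","items":{"type":"array","items":{"type":"number","minimum":-1,"maximum":1}}}},"squeeze":{"type":"number"}},"required":["deltas"]}

```bash
mkdir -p pics
python3 - <<'E'
from rig import manip
import cv2,numpy as np
s=manip.get_state();print(s)
for n in("side","top","wrist"):
    im=manip.get_image(n);cv2.imwrite(f"pics/{n}0.png",im[:,:,::-1]);print(n,manip.camera_params(n))
E
```

```text
{'clock': 0.0, 'qpos': array([ 1.06600263e+00,  2.76613784e-01,  1.50616074e+00, -1.51549138e-05,
        1.36068470e+00, -1.20969339e-01]), 'qd': array([-2.73326313e-06, -7.50352994e-04,  8.47449204e-04,  1.88135838e-03,
       -3.11784807e-04, -3.94068723e-04]), 'effort': array([-1.56273627e-04, -4.16792500e+01, -2.45808792e+01, -1.09034270e-04,
        1.13103987e-02,  1.38629571e-05]), 'position': array([0.21505947, 0.53270557, 0.23841798]), 'ee_rot': array([-2.80217552e-04,  1.90734675e-01,  9.81641183e-01, -8.90257060e-04]), 'contact_force': array([ 0.30827892,  0.5602762 , -1.03592001]), 'moment': array([ 0.01154232, -0.01238421, -0.04065845]), 'gripper_force': 0.0, 'width': 0.0853060615354392}
side {'fx': 456.86499597193506, 'fy': 456.86499597193506, 'cx': 320.8276643946875, 'cy': 195.60534450170124, 'R': array([[ 0.81845388, -0.57432912,  0.01671255],
       [-0.43584848, -0.63953815, -0.63326697],
       [ 0.37439198,  0.51101567, -0.77375295]]), 't': array([-0.41915956,  0.36774632,  0.76423728])}
top {'fx': 363.058679054203, 'fy': 363.058679054203, 'cx': 317.3220275971137, 'cy': 197.07723373320138, 'R': array([[ 0.02807191, -0.99959504, -0.00466103],
       [-0.98995652, -0.0271543 , -0.13873977],
       [ 0.13855702,  0.00850891, -0.9903179 ]]), 't': array([0.03821045, 0.58669184, 0.95839139])}
wrist {'fx': 297.16721495948724, 'fy': 297.16721495948724, 'cx': 320.24395729390363, 'cy': 195.74355641369627, 'tool_from_camera': array([[ 1.96089351e-04, -9.56137064e-01, -2.92919574e-01,
         7.43180151e-02],
       [ 9.99998936e-01, -2.35851983e-04,  1.43928915e-03,
        -9.47606869e-04],
       [-1.44524337e-03, -2.92919544e-01,  9.56136001e-01,
        -1.35034228e-01],
       [ 0.00000000e+00,  0.00000000e+00,  0.00000000e+00,
         1.00000000e+00]])}
```

View pics/side0.png

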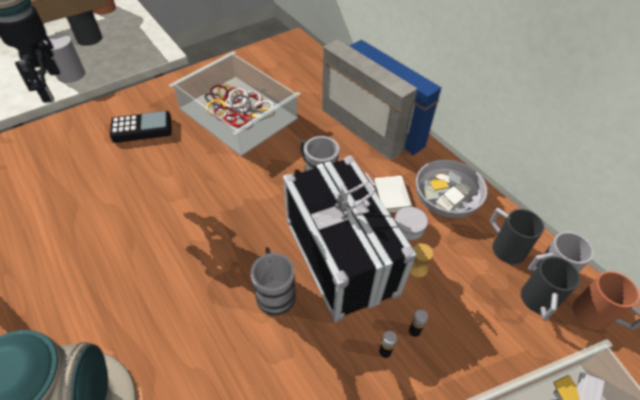

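View pics/top0.png

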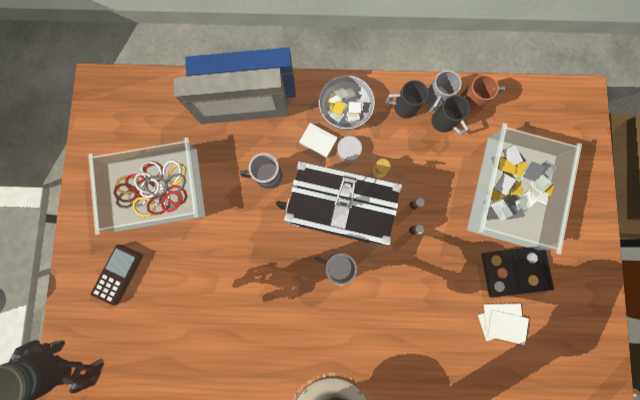

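The top view shows the case at about (287–401, 165–242), with the latch near (343,200). In the side view the latch is near (350,200). I'll enlarge both.

Run:
```python
import cv2
a=cv2.imread("pics/top0.png")[155:255,275:410];cv2.imwrite("pics/t1.png",cv2.resize(a,None,fx=5.9,fy=5.9,interpolation=cv2.INTER_CUBIC))
a=cv2.imread("pics/side0.png")[150:320,275:425];cv2.imwrite("pics/s1.png",cv2.resize(a,None,fx=3.5,fy=3.5,interpolation=cv2.INTER_CUBIC))
```

```text
(no output)
```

View pics/t1.png

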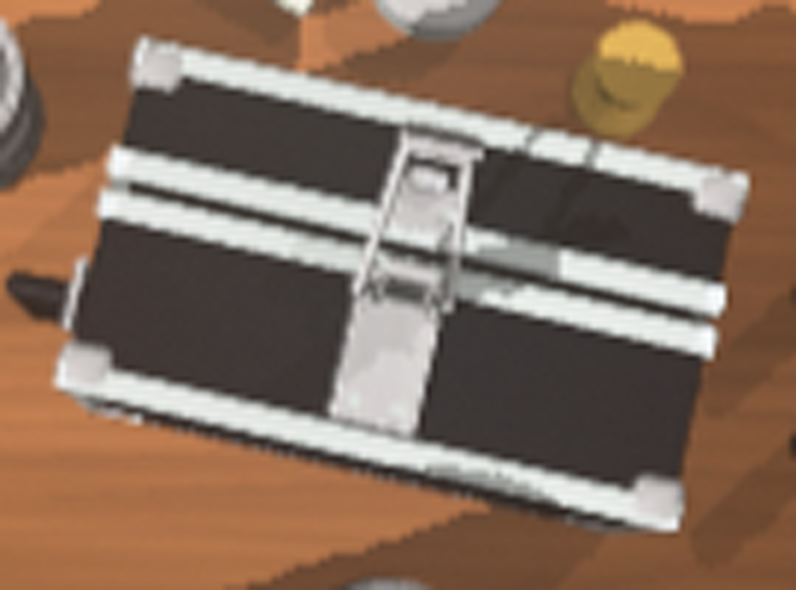

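View pics/s1.png

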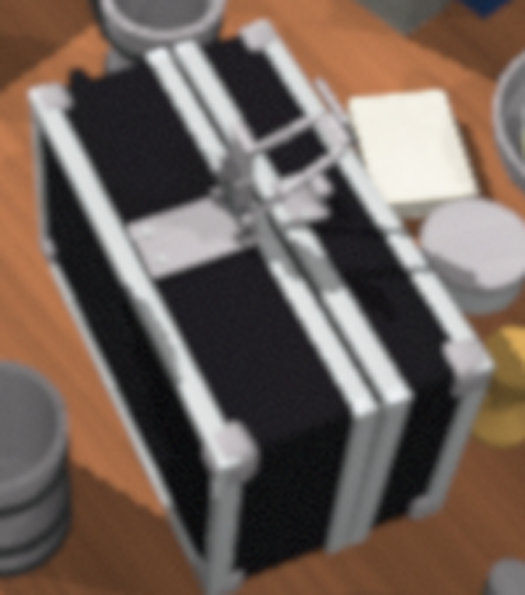

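The crops show the lever lying flat on the base shell. The bail is lifted and leaning over the lid, with its bar and tab at about (440,140) in the top crop and (335,125) in the side crop. The case corners are clear in both, so I'll fit its pose.

```bash
cat > h.py <<'E'
import numpy as np
from scipy.optimize import least_squares
from scipy.spatial.transform import Rotation as Ro
from rig import manip
def proj(n,X):
    c=manip.camera_params(n);p=c['R']@X+c['t'];return np.array([c['fx']*p[0]/p[2]+c['cx'],c['fy']*p[1]/p[2]+c['cy']])
def W(P,p):
    c,s=np.cos(P[2]),np.sin(P[2]);return np.array([P[0]+c*p[0]-s*p[1],P[1]+s*p[0]+c*p[1],p[2]])
E
cat > fit.py <<'E'
from h import *
T=lambda u,v:('top',np.array([u/5.9+275,v/5.9+155])-.4)
S=lambda u,v:('side',np.array([u/3.5+275,v/3.5+150])-.4)
obs=[(T(137,40),(.065,.13,.16)),(T(748,178),(.065,-.13,.16)),(T(678,510),(-.085,-.13,.16)),(T(60,378),(-.085,.13,.16)),
(T(112,188),(.002,.13,.16)),(T(718,322),(.002,-.13,.16)),
(S(32,90),(-.085,.13,.16)),(S(262,20),(.065,.13,.16)),(S(492,362),(.065,-.13,.16)),(S(222,470),(-.085,-.13,.16)),(S(380,408),(.002,-.13,.16)),(S(175,50),(.002,.13,.16))]
f=lambda P:np.concatenate([proj(o[0],W(P,p))-o[1] for o,p in obs])
r=least_squares(f,[.45,0,-.2],loss='soft_l1');P=r.x;print(P,np.degrees(P[2]));print(f(P).reshape(-1,2).round(1).tolist())
# tab top edge ends: 16mm either side
L=[(T(485,152),T(402,125)),]
# bail angle via bar ends/tab in both views: tab top middle
for phi in (0.2,.4,.6,.8,1.0):
    b=np.array([-.0319,.1685]);ex=np.array([np.cos(phi),np.sin(phi)]);ez=np.array([-ex[1],ex[0]])
    bar=b+.06*ex;tt=b+.0683*ex+.026*ez
    for nm,q,y in(('bar',bar,0),('tabL',tt,.016),('tabR',tt,-.016)):
        X=W(P,(q[0],y,q[1]));a=(proj('top',X)-[275,155])*5.9;c=(proj('side',X)-[275,150])*3.5
        print(phi,nm,a.round(),c.round())
np.save('P.npy',P)
E
python3 fit.py
```

```text
[ 0.56698779 -0.01148303 -0.20138332] -11.538414456454076
[[0.4, -0.3], [0.8, -0.0], [0.3, 4.3], [-1.2, 1.9], [-1.4, -0.7], [0.7, 0.7], [-1.3, -0.4], [1.5, -1.4], [1.5, 0.5], [-0.1, 0.0], [1.4, -0.3], [-1.7, -1.3]]
0.2 bar [426. 185.] [311. 170.]
0.2 tabL [393. 157.] [307. 114.]
0.2 tabR [473. 176.] [336. 158.]
0.4 bar [426. 189.] [307. 159.]
0.4 tabL [390. 174.] [293. 104.]
0.4 tabR [471. 193.] [322. 148.]
0.6 bar [425. 199.] [299. 149.]
0.6 tabL [385. 198.] [275.  98.]
0.6 tabR [467. 217.] [304. 143.]
0.8 bar [423. 214.] [287. 142.]
0.8 tabL [378. 228.] [253.  96.]
0.8 tabR [462. 247.] [282. 141.]
1.0 bar [419. 235.] [271. 138.]
1.0 tabL [371. 262.] [229.  98.]
1.0 tabR [455. 281.] [257. 144.]
```

```bash
cat >> h.py <<'E'
def go(p,P=None,yaw=True):
    "case-frame TCP target -> normalised row from current pose"
    P=np.load('P.npy') if P is None else P
    s=manip.get_state();q=s['ee_rot'];R=Ro.from_quat([q[1],q[2],q[3],q[0]])
    d=R.inv().apply(W(P,p)-s['position'])
    y=R.as_matrix()[:,1];cur=np.arctan2(-y[0],y[1]);tw=-(P[2]-cur)
    tw=(tw+np.pi/2)%np.pi-np.pi/2
    return np.r_[d/.8,np.degrees(tw)/120]
def tcp_case():
    P=np.load('P.npy');s=manip.get_state();d=s['position']-[P[0],P[1],0];c,sn=np.cos(P[2]),np.sin(P[2])
    return np.array([c*d[0]+sn*d[1],-sn*d[0]+c*d[1],d[2]])
E
python3 - <<'E'
from h import *
print(go((-.02,0,.36)).round(4), go((.0,0,.36)))
E
```

```text
[-0.638  -0.471  -0.1512 -0.0871] [-0.66259742 -0.46644099 -0.15121248 -0.08709837]
```

>>> move_arm:
  deltas:
    - [[0, 0, -0.06, 0, -1], [-0.638, -0.471, -0.1512, -0.0871, -1], [-0.638, -0.471, -0.1512, -0.0871, -1], [-0.638, -0.471, -0.1512, -0.0871, -1], [-0.638, -0.471, -0.1512, -0.0871, -1], [-0.638, -0.471, -0.1512, -0.0871, -1], [-0.638, -0.471, -0.1512, -0.0871, -1], [-0.638, -0.471, -0.1512, -0.0871, -1], [-0.638, -0.471, -0.1512, -0.0871, -1], [-0.638, -0.471, -0.1512, -0.0871, -1], [-0.638, -0.471, -0.1512, -0.0871, -1], [-0.638, -0.471, -0.1512, -0.0871, -1]]

```text
clock: 1.35
position: [0.5009, 0.0675, 0.3501]
ee_rot: [-0.0, 0.101, 0.995, 0.0]
contact_force: [0.7, 0.2, 0.3]
width: 0.0856
gripper_force: 0.0
```

Run:
```python
from h import *
print(go((-.02,0,.36)).round(4),tcp_case(),manip.get_state()['clock'])
```

```text
[-0.0757 -0.0802 -0.0125 -0.0001] [-0.08056401  0.06413982  0.35005917] 1.35
```

>>> move_arm:
  deltas:
    - [[-0.0757, -0.0802, -0.0125, 0, -1], [-0.0757, -0.0802, -0.0125, 0, -1], [-0.0757, -0.0802, -0.0125, 0, -1], [-0.0757, -0.0802, -0.0125, 0, -1]]

```text
clock: 1.75
position: [0.5469, -0.0062, 0.3591]
ee_rot: [-0.001, 0.101, 0.995, 0.0]
contact_force: [0.1, 0.9, -0.8]
width: 0.0854
gripper_force: 0.0
```

Run:
```python
from h import *
import cv2
s=manip.get_state();im=manip.get_image("wrist");np.save('w1s.npy',np.r_[s['position'],s['ee_rot']])
cv2.imwrite("pics/w1full.png",im[:,:,::-1]);a=im[100:400,160:480,::-1]
cv2.imwrite("pics/w1.png",cv2.resize(a,None,fx=2,fy=2,interpolation=cv2.INTER_CUBIC));print(tcp_case(),s['clock'])
```

```text
[-0.02141733  0.00194369  0.35934928] 1.75
```

View pics/w1.png

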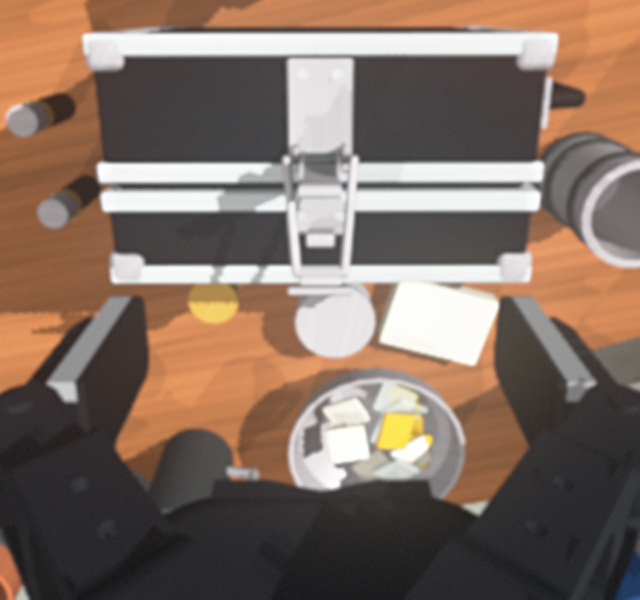

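The wrist view shows the base plate with its rivets. The lever isn't flat: it leans towards the lid, with its tip at about crop row 235. The bail reaches beyond it, with its tab edge from (288,291) to (352,291). I'll fit the pose and both angles together.

```bash
cat > fit2.py <<'E'
from h import *
w=np.load('w1s.npy');C=manip.camera_params('wrist')
Rt=Ro.from_quat([w[4],w[5],w[6],w[3]]).as_matrix();M=np.linalg.inv(C['tool_from_camera'])
def pr(n,X):
    if n!='wrist':return proj(n,X)
    p=M[:3,:3]@(Rt.T@(X-w[:3]))+M[:3,3];return np.array([C['fx']*p[0]/p[2]+C['cx'],C['fy']*p[1]/p[2]+C['cy']])
T=lambda u,v:('top',np.array([u/5.9+275,v/5.9+155])-.4)
S=lambda u,v:('side',np.array([u/3.5+275,v/3.5+150])-.4)
K=lambda u,v:('wrist',np.array([u/2+160,v/2+100])-.25)
obs=[(T(137,40),(.065,.13,.16)),(T(748,178),(.065,-.13,.16)),
(T(112,188),(.002,.13,.16)),(T(718,322),(.002,-.13,.16)),
(S(32,90),(-.085,.13,.16)),(S(262,20),(.065,.13,.16)),(S(492,362),(.065,-.13,.16)),(S(222,470),(-.085,-.13,.16)),(S(380,408),(.002,-.13,.16)),(S(175,50),(.002,.13,.16)),
(K(83,35),(-.085,-.13,.16)),(K(557,35),(-.085,.13,.16)),(K(111,283),(.065,-.13,.16)),(K(531,282),(.065,.13,.16)),(K(102,186),(.002,-.13,.16)),(K(542,184),(.002,.13,.16))]
def mech(th,ph):
    a=th-.105;pin=np.array([-.018-.014*np.cos(a),.17+.014*np.sin(a)])
    ex=np.array([np.cos(ph),np.sin(ph)]);ez=np.array([-ex[1],ex[0]])
    lx=np.array([-np.cos(th),np.sin(th)]);lz=np.array([np.sin(th),np.cos(th)])
    return dict(pin=pin,bar=pin+.06*ex,tab=pin+.0683*ex+.018*ez,tt=pin+.0683*ex+.026*ez,tip=np.array([-.018,.17])+.06*lx+.007*lz,tipb=np.array([-.018,.17])+.06*lx+.004*lz)
mo=[(K(288,291),'tt',-.016),(K(352,291),'tt',.016),(T(402,125),'tt',.016),(T(485,152),'tt',-.016),(S(318,80),'tt',.016),(S(357,150),'tt',-.016),(K(289,160),'pin',-.018),(K(354,160),'pin',.018)]
def f(v):
    P=v[:3];m=mech(v[3],v[4])
    return np.concatenate([pr(o[0],W(P,p))-o[1] for o,p in obs]+[pr(o[0],W(P,(m[k][0],y,m[k][1])))-o[1] for o,k,y in mo])
for th0 in(.1,1.5,2.2):
    r=least_squares(f,[.567,-.011,-.2,th0,.3],loss='soft_l1',f_scale=1);v=r.x;print(v.round(4),r.cost)
    print(f(v).reshape(-1,2).round(1).tolist())
    m=mech(v[3],v[4]);print({k:q.round(4).tolist() for k,q in m.items()})
    for k in('tip','bar'):
        X=W(v,(m[k][0],0,m[k][1]));print(k,'wrist',((pr('wrist',X)-[160,100])*2).round(),'side',((pr('side',X)-[275,150])*3.5).round())
    X=W(v,(.033,0,.1715));print('nose',((pr('wrist',X)-[160,100])*2).round())
np.save('P.npy',v[:3])
E
python3 fit2.py
```

```text
[ 0.5677 -0.0112 -0.2015  1.54    0.3426] 23.01099825119715
[[0.3, -0.6], [0.7, -0.3], [-1.6, -1.0], [0.6, 0.4], [-1.1, -0.6], [1.7, -1.6], [1.7, 0.2], [0.2, -0.3], [1.6, -0.6], [-1.5, -1.6], [-1.1, -1.6], [1.2, -2.0], [-0.6, 0.3], [0.2, 0.3], [-1.8, -0.2], [0.1, 0.3], [-0.0, 0.8], [0.8, 0.7], [-0.1, 1.2], [-0.2, -0.2], [1.6, -0.0], [-1.1, -7.4], [-1.0, -0.8], [0.0, -0.8]]
{'pin': [-0.0199, 0.1839], 'bar': [0.0366, 0.204], 'tab': [0.0384, 0.2238], 'tt': [0.0357, 0.2313], 'tip': [-0.0128, 0.2302], 'tipb': [-0.0158, 0.2301]}
tip wrist [320. 196.] side [249. 130.]
bar wrist [320. 270.] side [333. 135.]
nose [320. 241.]
[ 0.5677 -0.0112 -0.2015  1.54    0.3426] 23.010998249245198
[[0.3, -0.6], [0.7, -0.3], [-1.6, -1.0], [0.6, 0.4], [-1.1, -0.6], [1.7, -1.6], [1.7, 0.2], [0.2, -0.3], [1.6, -0.6], [-1.5, -1.6], [-1.1, -1.6], [1.2, -2.0], [-0.6, 0.3], [0.2, 0.3], [-1.8, -0.2], [0.1, 0.3], [-0.0, 0.8], [0.8, 0.7], [-0.1, 1.2], [-0.2, -0.2], [1.6, -0.0], [-1.1, -7.4], [-1.0, -0.8], [0.0, -0.8]]
{'pin': [-0.0199, 0.1839], 'bar': [0.0366, 0.204], 'tab': [0.0384, 0.2238], 'tt': [0.0357, 0.2313], 'tip': [-0.0128, 0.2302], 'tipb': [-0.0158, 0.2301]}
tip wrist [320. 196.] side [249. 130.]
bar wrist [320. 270.] side [333. 135.]
nose [320. 241.]
[ 0.5677 -0.0112 -0.2015  1.54    0.3426] 23.010998251207134
[[0.3, -0.6], [0.7, -0.3], [-1.6, -1.0], [0.6, 0.4], [-1.1, -0.6], [1.7, -1.6], [1.7, 0.2], [0.2, -0.3], [1.6, -0.6], [-1.5, -1.6], [-1.1, -1.6], [1.2, -2.0], [-0.6, 0.3], [0.2, 0.3], [-1.8, -0.2], [0.1, 0.3], [-0.0, 0.8], [0.8, 0.7], [-0.1, 1.2], [-0.2, -0.2], [1.6, -0.0], [-1.1, -7.4], [-1.0, -0.8], [0.0, -0.8]]
{'pin': [-0.0199, 0.1839], 'bar': [0.0366, 0.204], 'tab': [0.0384, 0.2238], 'tt': [0.0357, 0.2313], 'tip': [-0.0128, 0.2302], 'tipb': [-0.0158, 0.2301]}
tip wrist [320. 196.] side [249. 130.]
bar wrist [320. 270.] side [333. 135.]
nose [320. 241.]
```

Run:
```python
from h import *
import cv2
print(go((.038,0,.26)).round(4),go((.038,0,.214)).round(4))
a=cv2.imread("pics/w1full.png")[165:255,285:355];cv2.imwrite("pics/w1z.png",cv2.resize(a,None,fx=6,fy=6,interpolation=cv2.INTER_CUBIC))
```

```text
[-0.0753 -0.002   0.1241 -0.0002] [-0.0754 -0.002   0.1816 -0.0002]
```

View pics/w1z.png

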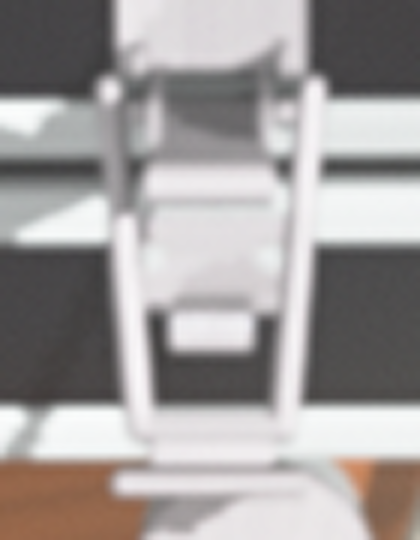

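The zoom shows the lever nearly upright, with its tip edge at rows 165–205. The keeper nose is at rows 310–350, and the tab edge is at about row 480. All three match the fit (lever ≈1.54, keeper x≈33 mm), so I'll grasp the tab.

>>> move_arm:
  deltas:
    - [[-0.0753, -0.002, 0.1241, 0, -1], [-0.0753, -0.002, 0.1241, 0, -1], [-0.0753, -0.002, 0.1241, 0, -1], [-0.0753, -0.002, 0.15, 0, -1], [-0.0754, -0.002, 0.165, 0, -1], [-0.0754, -0.002, 0.1775, 0, -1], [-0.0754, -0.002, 0.1775, 0, -1], [-0.0754, -0.002, 0.1775, 0, -1]]

```text
clock: 2.6
position: [0.6058, -0.0189, 0.219]
ee_rot: [0.001, 0.1, 0.995, 0.0]
contact_force: [0.3, -1.1, -0.0]
width: 0.0857
gripper_force: 0.0
```

Run:
```python
from h import *
import cv2
print(tcp_case())
im=manip.get_image("wrist")[:,:,::-1];cv2.imwrite("pics/w2.png",cv2.resize(im[120:400,180:460],None,fx=2,fy=2,interpolation=cv2.INTER_CUBIC))
```

```text
[3.89241484e-02 4.11911498e-05 2.19031631e-01]
```

View pics/w2.png

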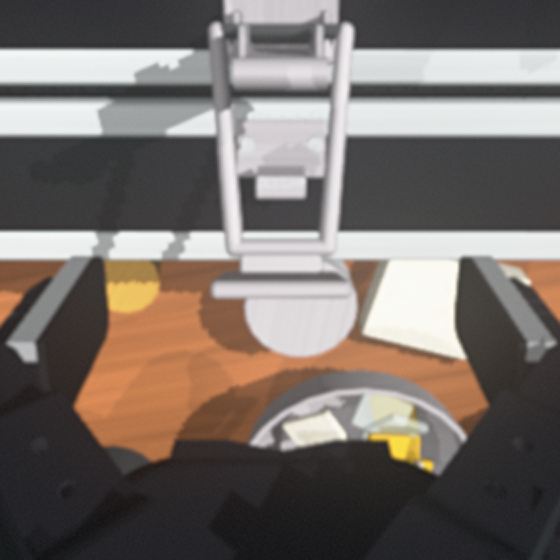

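The tab's upper edge runs across columns 212–350 at crop row 288, centred between the pads (105 and 458, centre 281). I'll close gently.

>>> move_arm:
  deltas:
    - [[0, 0, 0, 0, 0.2], [0, 0, 0, 0, 0.4], [0, 0, 0, 0, 0.6], [0, 0, 0, 0, 0.6], [0, 0, 0, 0, 0.6], [0, 0, 0, 0, 0.6]]
  squeeze: 25

```text
clock: 3.25
position: [0.6059, -0.0192, 0.2181]
ee_rot: [0.0, 0.101, 0.995, 0.0]
contact_force: [1.2, 0.4, 1.1]
width: 0.031
gripper_force: 27.4
```

Run:
```python
from h import *
import cv2
print(tcp_case(),manip.get_state()['contact_force'])
im=manip.get_image("wrist")[:,:,::-1];cv2.imwrite("pics/w3.png",cv2.resize(im[120:400,180:460],None,fx=2,fy=2,interpolation=cv2.INTER_CUBIC))
```

```text
[ 3.90577318e-02 -2.04389607e-04  2.18127640e-01] [1.15006318 0.42601781 1.11140277]
```

>>> move_arm:
  deltas:
    - [[-0.0025, 0, 0, 0, 0.6], [-0.005, 0, 0, 0, 0.6], [-0.008, 0, 0.006, 0, 0.6], [-0.0115, 0, 0.0125, 0, 0.6], [-0.0144, 0, 0.019, 0, 0.6], [-0.016, 0, 0.0245, 0, 0.6], [-0.0175, 0, 0.03, 0, 0.6], [-0.0189, 0, 0.036, 0, 0.6], [-0.0195, 0, 0.0425, 0, 0.6], [-0.02, 0, 0.046, 0, 0.6], [-0.02, 0, 0.046, 0, 0.6]]

```text
clock: 4.4
position: [0.6223, -0.0226, 0.1809]
ee_rot: [0.001, 0.101, 0.995, 0.0]
contact_force: [3.7, 0.3, 3.6]
width: 0.0312
gripper_force: 29.1
```

Run:
```python
from h import *
import cv2
print(tcp_case(),manip.get_state()['contact_force'])
im=manip.get_image("wrist")[:,:,::-1];cv2.imwrite("pics/w4.png",cv2.resize(im[120:400,180:460],None,fx=2,fy=2,interpolation=cv2.INTER_CUBIC))
```

```text
[ 0.05585119 -0.0002252   0.18090812] [3.65967888 0.26575808 3.60151285]
```

View pics/w4.png

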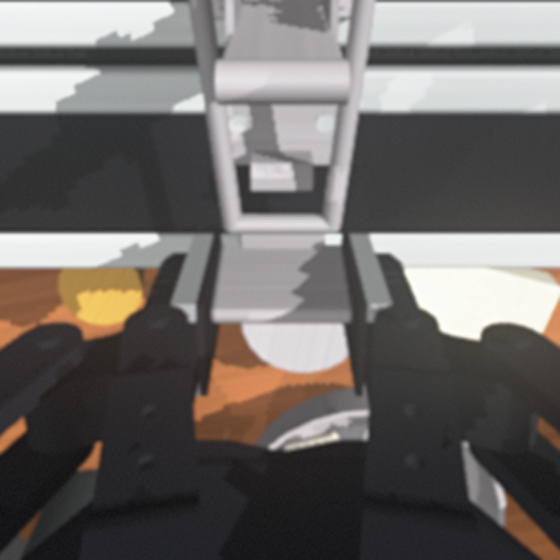

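The tab is held between the pads. The bar is at crop row ~222, well past the nose edge at ~190, and the lever still stands up. I'll check the distance in numbers.

```bash
cat >> h.py <<'E'
def ray_x(row,z,col=320):
    "case x,y of the wrist pixel at height z"
    P=np.load('P.npy');s=manip.get_state();q=s['ee_rot'];R=Ro.from_quat([q[1],q[2],q[3],q[0]]).as_matrix();C=manip.camera_params('wrist');M=C['tool_from_camera']
    d=R@M[:3,:3]@np.array([(col-C['cx'])/C['fx'],(row-C['cy'])/C['fy'],1]);o=s['position']+R@M[:3,3]
    X=o+d*(z-o[2])/d[2]-[P[0],P[1],0];c,n=np.cos(P[2]),np.sin(P[2]);return np.array([c*X[0]+n*X[1],-n*X[0]+c*X[1]]).round(4)
def link(off):
    "lever, bail angle, bar from the tab position given TCP-to-tab offset"
    t=tcp_case();tx,tz=t[0]+off[0],t[2]+off[1];d=np.array([tx+.018,tz-.17]);D=np.hypot(*d);r=.0706
    al=np.arctan2(d[1],d[0]);b=np.arccos((.014**2+D*D-r*r)/(2*.014*D));ang=al+b
    pin=np.array([-.018+.014*np.cos(ang),.17+.014*np.sin(ang)]);ph=np.arctan2(tz-pin[1],tx-pin[0])-.2577
    return np.pi-ang+.105,ph,pin+.06*np.array([np.cos(ph),np.sin(ph)])
E
python3 - <<'E'
from h import *
print('bar',[(z,ray_x(231,z)) for z in(.165,.169,.173)],'nose edge',ray_x(215,.169),ray_x(215,.1715))
print(link((-.0007,.0057)),link((-.0007,.0037)))
E
```

```text
bar [(0.165, array([ 0.0481, -0.0011])), (0.169, array([ 0.0463, -0.0012])), (0.173, array([ 0.0445, -0.0012]))] nose edge [ 0.0371 -0.0012] [ 0.0362 -0.0012]
(np.float64(1.863077097665413), np.float64(-0.21391234339804885), array([0.0432391 , 0.17101812])) (np.float64(1.8587589089721601), np.float64(-0.24241196655314587), array([0.04279292, 0.16936364]))
```

>>> move_arm:
  deltas:
    - [[0, 0, 0.0025, 0, 0.6], [0, 0, 0.005, 0, 0.6], [0, 0, 0.0075, 0, 0.6], [0, 0, 0.0075, 0, 0.6], [0, 0, 0.0075, 0, 0.6]]

```text
clock: 4.95
position: [0.6219, -0.0225, 0.1752]
ee_rot: [0.001, 0.101, 0.995, 0.0]
contact_force: [5.2, -0.2, 3.6]
width: 0.0312
gripper_force: 29.4
```

>>> move_arm:
  deltas:
    - [[0, 0, 0.0012, 0, 0.6], [0, 0, 0.0012, 0, 0.6], [0, 0, 0.0012, 0, 0.6]]

```text
clock: 5.25
position: [0.6218, -0.0225, 0.1743]
ee_rot: [0.001, 0.101, 0.995, 0.0]
contact_force: [5.1, 0.1, 4.4]
width: 0.0314
gripper_force: 29.4
```

>>> move_arm:
  deltas:
    - [[0, 0, 0.0012, 0, 0.6], [0, 0, 0.0012, 0, 0.6], [0, 0, 0.0012, 0, 0.6]]

```text
clock: 5.55
position: [0.6216, -0.0225, 0.1731]
ee_rot: [0.0, 0.101, 0.995, 0.0]
contact_force: [5.0, 0.5, 3.5]
width: 0.0311
gripper_force: 29.4
```

Run:
```python
from h import *
print(tcp_case(),manip.get_state()['contact_force'])
print(link((-.0007,.0057)),link((-.0007,.0037)))
```

```text
[ 0.05510472 -0.00024609  0.17308019] [5.02121571 0.49468262 3.48249948]
(np.float64(1.8182472180363491), np.float64(-0.3296885166909973), array([0.04075617, 0.16443329])) (np.float64(1.8305454501250682), np.float64(-0.3577607910281779), array([0.04035885, 0.16282204]))
```

>>> move_arm:
  deltas:
    - [[0, 0, 0.0012, 0, 0.6], [0, 0, 0.0012, 0, 0.6], [0, 0, 0.0012, 0, 0.6]]

```text
clock: 5.85
position: [0.6215, -0.0224, 0.172]
ee_rot: [0.0, 0.101, 0.995, 0.0]
contact_force: [5.8, -0.3, 3.6]
width: 0.0309
gripper_force: 29.4
```

>>> move_arm:
  deltas:
    - [[0, 0, 0.0012, 0, 0.6], [0, 0, 0.0012, 0, 0.6], [0, 0, 0.0012, 0, 0.6]]

```text
clock: 6.15
position: [0.6213, -0.0224, 0.1711]
ee_rot: [-0.0, 0.101, 0.995, 0.0]
contact_force: [5.0, 1.0, 3.1]
width: 0.031
gripper_force: 29.5
```

>>> move_arm:
  deltas:
    - [[0, 0, 0.0012, 0, 0.6], [0, 0, 0.0012, 0, 0.6], [0, 0, 0.0012, 0, 0.6]]

```text
clock: 6.45
position: [0.6212, -0.0224, 0.1702]
ee_rot: [-0.0, 0.101, 0.995, 0.0]
contact_force: [4.0, 0.1, 4.4]
width: 0.031
gripper_force: 29.5
```

Run:
```python
from h import *
import cv2
print(tcp_case(),manip.get_state()['contact_force'])
print(link((-.0007,.0057)),link((-.0007,.0037)))
im=manip.get_image("wrist")[:,:,::-1];cv2.imwrite("pics/w5.png",cv2.resize(im[140:320,220:420],None,fx=3,fy=3,interpolation=cv2.INTER_CUBIC))
```

```text
[ 0.0546721  -0.00022175  0.17022689] [4.01251276 0.13285922 4.35307409]
(np.float64(1.8062809890328935), np.float64(-0.37060388560625074), array([0.03974813, 0.16215028])) (np.float64(1.8243671754911353), np.float64(-0.39866033962255343), array([0.03936726, 0.16055473]))
```

View pics/w5.png

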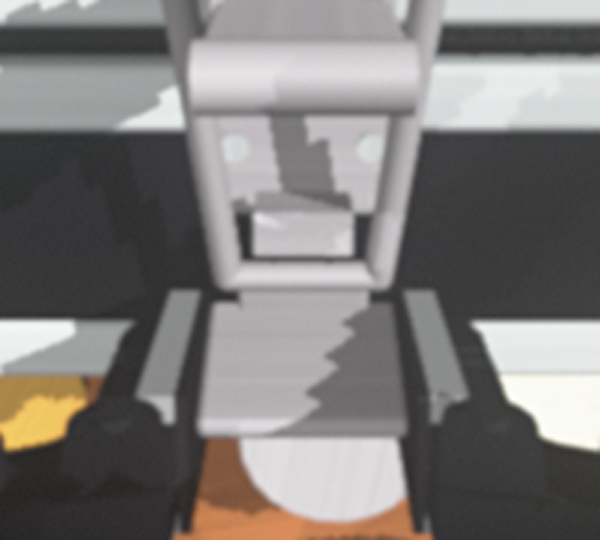

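The bar (rows 265–290) sits just past the nose's front edge (row 257), low over the lid.

Run:
```python
from h import *
print('bar',[(z,ray_x(232.2,z)) for z in(.1625,.165,.168)],'nose',ray_x(225.6,.1675),ray_x(225.6,.1715))
# bar width check: outer columns of bar ends
```

```text
bar [(0.1625, array([ 0.0439, -0.0012])), (0.165, array([ 0.0428, -0.0012])), (0.168, array([ 0.0414, -0.0012]))] nose [ 0.0381 -0.0012] [ 0.0364 -0.0012]
```

>>> move_arm:
  deltas:
    - [[0, 0, 0.0012, 0, 0.6], [0, 0, 0.0012, 0, 0.6], [0, 0, 0.0012, 0, 0.6]]

```text
clock: 6.8
position: [0.6211, -0.0224, 0.1691]
ee_rot: [-0.0, 0.101, 0.995, 0.0]
contact_force: [2.9, 0.3, 2.8]
width: 0.0313
gripper_force: 29.5
```

>>> move_arm:
  deltas:
    - [[0, 0, 0.0012, 0, 0.6], [0, 0, 0.0012, 0, 0.6], [0, 0, 0.0012, 0, 0.6]]

```text
clock: 7.1
position: [0.621, -0.0223, 0.1683]
ee_rot: [-0.0, 0.101, 0.995, 0.0]
contact_force: [2.9, -0.2, 3.2]
width: 0.0314
gripper_force: 29.6
```

>>> move_arm:
  deltas:
    - [[0, 0, 0.0012, 0, 0.6], [0, 0, 0.0012, 0, 0.6], [0, 0, 0.0012, 0, 0.6]]

```text
clock: 7.4
position: [0.6209, -0.0223, 0.1673]
ee_rot: [-0.0, 0.101, 0.995, 0.0]
contact_force: [1.6, 0.4, 3.9]
width: 0.0311
gripper_force: 29.6
```

>>> move_arm:
  deltas:
    - [[0, 0, 0.0012, 0, 0.6], [0, 0, 0.0012, 0, 0.6], [0, 0, 0.0012, 0, 0.6]]

```text
clock: 7.7
position: [0.6208, -0.0223, 0.1662]
ee_rot: [-0.001, 0.101, 0.995, 0.0]
contact_force: [1.3, 0.6, 2.3]
width: 0.0317
gripper_force: 29.6
```

>>> move_arm:
  deltas:
    - [[0, 0, 0.0012, 0, 0.6], [0, 0, 0.0012, 0, 0.6], [0, 0, 0.0012, 0, 0.6]]

```text
clock: 8.0
position: [0.6208, -0.0223, 0.166]
ee_rot: [-0.0, 0.101, 0.995, 0.0]
contact_force: [0.0, 1.7, 7.9]
width: 0.0313
gripper_force: 31.0
```

Run:
```python
from h import *
import cv2
print(tcp_case(),manip.get_state()['contact_force'])
print(link((-.0007,.0057)),link((-.0007,.0037)))
im=manip.get_image("wrist")[:,:,::-1];cv2.imwrite("pics/w6.png",im)
g=cv2.cvtColor(im,cv2.COLOR_BGR2GRAY)
for r0 in range(200,256): print(r0,g[r0,[305,316,324,336]].tolist(),end=' ; ')
```

```text
[ 0.05428729 -0.00024859  0.16603164] [0.03603195 1.67946935 7.88196825]
(np.float64(1.8216943392364584), np.float64(-0.43022055581609303), array([0.03856776, 0.15882698])) (np.float64(1.8481953328344711), np.float64(-0.45820255471373583), array([0.03821259, 0.15725226]))
200 [196, 199, 127, 130] ; 201 [193, 194, 124, 130] ; 202 [191, 193, 123, 128] ; 203 [193, 193, 123, 130] ; 204 [194, 195, 125, 128] ; 205 [194, 196, 125, 126] ; 206 [189, 189, 120, 120] ; 207 [174, 169, 116, 112] ; 208 [163, 153, 130, 107] ; 209 [159, 151, 145, 107] ; 210 [156, 150, 151, 105] ; 211 [149, 149, 148, 112] ; 212 [147, 146, 146, 132] ; 213 [149, 149, 150, 151] ; 214 [172, 180, 176, 180] ; 215 [199, 222, 213, 214] ; 216 [218, 231, 228, 226] ; 217 [229, 229, 233, 223] ; 218 [234, 230, 233, 226] ; 219 [234, 233, 233, 231] ; 220 [234, 231, 234, 240] ; 221 [230, 227, 234, 242] ; 222 [218, 221, 223, 234] ; 223 [203, 208, 205, 214] ; 224 [193, 199, 197, 200] ; 225 [192, 198, 198, 206] ; 226 [191, 197, 197, 211] ; 227 [188, 195, 196, 214] ; 228 [184, 194, 185, 211] ; 229 [186, 200, 176, 213] ; 230 [202, 211, 196, 220] ; 231 [215, 220, 219, 223] ; 232 [215, 216, 220, 220] ; 233 [203, 202, 206, 203] ; 234 [181, 180, 182, 181] ; 235 [154, 156, 155, 155] ; 236 [137, 143, 143, 144] ; 237 [153, 155, 155, 157] ; 238 [165, 169, 168, 168] ; 239 [169, 169, 169, 170] ; 240 [166, 168, 168, 168] ; 241 [166, 168, 168, 169] ; 242 [174, 174, 174, 174] ; 243 [179, 179, 180, 180] ; 244 [182, 183, 183, 183] ; 245 [182, 182, 182, 182] ; 246 [179, 181, 183, 182] ; 247 [180, 182, 181, 182] ; 248 [181, 181, 181, 180] ; 249 [180, 181, 182, 165] ; 250 [177, 179, 180, 140] ; 251 [176, 177, 178, 119] ; 252 [179, 180, 180, 111] ; 253 [182, 182, 183, 114] ; 254 [181, 183, 184, 113] ; 255 [180, 182, 183, 112] ;
```

Run:
```python
from h import *
print('bar',[(z,ray_x(232.5,z)) for z in(.1615,.1625,.165,.174)],'nose',ray_x(228,.1675),ray_x(228,.1715),ray_x(223,.1715))
```

```text
bar [(0.1615, array([ 0.0422, -0.0012])), (0.1625, array([ 0.0418, -0.0012])), (0.165, array([ 0.0407, -0.0012])), (0.174, array([ 0.0366, -0.0012]))] nose [ 0.0372 -0.0012] [ 0.0354 -0.0012] [ 0.0329 -0.0012]
```

The force jump and the stalled height both say the bar is on the lid, about 5 mm past the nose. Now I'll draw it in.

>>> move_arm:
  deltas:
    - [[0.0012, 0, 0, 0, 0.6], [0.0024, 0, 0, 0, 0.6], [0.003, 0, 0, 0, 0.6], [0.003, 0, 0, 0, 0.6]]

```text
clock: 8.45
position: [0.6207, -0.0222, 0.1661]
ee_rot: [0.002, 0.101, 0.995, -0.0]
contact_force: [4.7, -0.2, 4.2]
width: 0.0315
gripper_force: 30.4
```

>>> move_arm:
  deltas:
    - [[0.0012, 0, 0, 0, 0.6], [0.0012, 0, 0, 0, 0.6], [0.0012, 0, 0, 0, 0.6]]

```text
clock: 8.75
position: [0.6202, -0.0222, 0.1661]
ee_rot: [0.002, 0.101, 0.995, -0.0]
contact_force: [5.5, -0.9, 3.4]
width: 0.0311
gripper_force: 30.2
```

Run:
```python
from h import *
print(tcp_case(),manip.get_state()['contact_force'])
```

```text
[ 0.05366993 -0.00023211  0.16612323] [ 5.45869399 -0.91614078  3.40598069]
```

>>> move_arm:
  deltas:
    - [[0.0012, 0, 0, 0, 0.6], [0.0012, 0, 0, 0, 0.6], [0.0012, 0, 0, 0, 0.6]]

```text
clock: 9.05
position: [0.6194, -0.022, 0.1662]
ee_rot: [0.003, 0.101, 0.995, -0.0]
contact_force: [5.2, -0.7, 4.4]
width: 0.0309
gripper_force: 30.3
```

>>> move_arm:
  deltas:
    - [[0.0012, 0, 0, 0, 0.6], [0.0012, 0, 0, 0, 0.6], [0.0012, 0, 0, 0, 0.6]]

```text
clock: 9.35
position: [0.6185, -0.0218, 0.1662]
ee_rot: [0.003, 0.101, 0.995, -0.0]
contact_force: [6.0, -0.7, 3.3]
width: 0.0312
gripper_force: 30.4
```

>>> move_arm:
  deltas:
    - [[0.0012, 0, 0, 0, 0.6], [0.0012, 0, 0, 0, 0.6], [0.0012, 0, 0, 0, 0.6]]

```text
clock: 9.65
position: [0.6177, -0.0217, 0.1662]
ee_rot: [0.003, 0.101, 0.995, -0.0]
contact_force: [6.5, 0.1, 4.0]
width: 0.0314
gripper_force: 30.5
```

>>> move_arm:
  deltas:
    - [[0.0012, 0, 0, 0, 0.6], [0.0012, 0, 0, 0, 0.6], [0.0012, 0, 0, 0, 0.6]]

```text
clock: 9.95
position: [0.6172, -0.0216, 0.1662]
ee_rot: [0.003, 0.101, 0.995, -0.0]
contact_force: [7.1, -0.9, 3.9]
width: 0.0313
gripper_force: 30.7
```

>>> move_arm:
  deltas:
    - [[0.0012, 0, 0, 0, 0.6], [0.0012, 0, 0, 0, 0.6], [0.0012, 0, 0, 0, 0.6]]

```text
clock: 10.25
position: [0.6168, -0.0215, 0.1662]
ee_rot: [0.004, 0.101, 0.995, -0.0]
contact_force: [7.8, -1.2, 2.2]
width: 0.0315
gripper_force: 30.9
```

Run:
```python
from h import *
import cv2
print(tcp_case(),manip.get_state()['contact_force'])
im=manip.get_image("wrist")[:,:,::-1];cv2.imwrite("pics/w7.png",im)
g=cv2.cvtColor(im,cv2.COLOR_BGR2GRAY)
for r0 in range(200,256): print(r0,g[r0,[305,320,336]].tolist(),end=' ; ')
```

```text
[ 0.05022686 -0.00024604  0.16623715] [ 7.80630595 -1.23462883  2.18429025]
200 [195, 124, 167] ; 201 [197, 124, 159] ; 202 [197, 124, 157] ; 203 [198, 124, 158] ; 204 [197, 123, 156] ; 205 [198, 126, 153] ; 206 [198, 125, 143] ; 207 [197, 125, 134] ; 208 [195, 124, 130] ; 209 [191, 120, 127] ; 210 [190, 125, 127] ; 211 [192, 135, 130] ; 212 [194, 139, 129] ; 213 [190, 140, 124] ; 214 [178, 140, 114] ; 215 [168, 145, 106] ; 216 [161, 150, 112] ; 217 [159, 151, 129] ; 218 [156, 151, 141] ; 219 [148, 148, 146] ; 220 [143, 148, 145] ; 221 [143, 148, 148] ; 222 [157, 161, 164] ; 223 [174, 179, 191] ; 224 [185, 189, 204] ; 225 [187, 191, 207] ; 226 [187, 193, 208] ; 227 [187, 194, 211] ; 228 [191, 196, 213] ; 229 [192, 197, 215] ; 230 [192, 196, 215] ; 231 [192, 197, 215] ; 232 [194, 197, 217] ; 233 [194, 199, 216] ; 234 [192, 196, 216] ; 235 [189, 196, 211] ; 236 [174, 185, 202] ; 237 [145, 161, 185] ; 238 [124, 157, 173] ; 239 [136, 163, 170] ; 240 [155, 161, 171] ; 241 [166, 165, 169] ; 242 [172, 172, 172] ; 243 [179, 179, 180] ; 244 [181, 182, 184] ; 245 [180, 182, 183] ; 246 [179, 182, 182] ; 247 [180, 179, 177] ; 248 [180, 181, 164] ; 249 [178, 179, 140] ; 250 [179, 179, 120] ; 251 [176, 178, 110] ; 252 [178, 178, 110] ; 253 [180, 181, 111] ; 254 [182, 182, 114] ; 255 [181, 182, 121] ;
```

>>> move_arm:
  deltas:
    - [[0.0012, 0, 0, 0, 0.6], [0.0012, 0, 0, 0, 0.6], [0.0012, 0, 0, 0, 0.6]]

```text
clock: 10.6
position: [0.6164, -0.0214, 0.1663]
ee_rot: [0.005, 0.101, 0.995, -0.0]
contact_force: [9.8, -1.0, 1.6]
width: 0.0313
gripper_force: 31.0
```

>>> move_arm:
  deltas:
    - [[0.0012, 0, 0, 0, 0.6], [0.0012, 0, 0, 0, 0.6], [0.0012, 0, 0, 0, 0.6]]

```text
clock: 10.9
position: [0.6158, -0.0213, 0.1663]
ee_rot: [0.005, 0.101, 0.995, -0.0]
contact_force: [9.0, -1.3, 1.4]
width: 0.0312
gripper_force: 31.2
```

>>> move_arm:
  deltas:
    - [[0.0012, 0, 0, 0, 0.6], [0.0012, 0, 0, 0, 0.6], [0.0012, 0, 0, 0, 0.6]]

```text
clock: 11.2
position: [0.6154, -0.0212, 0.1663]
ee_rot: [0.005, 0.101, 0.995, -0.0]
contact_force: [10.3, -1.1, -0.4]
width: 0.0312
gripper_force: 30.7
```

>>> move_arm:
  deltas:
    - [[0.0012, 0, 0.0008, 0, 0.6], [0.0012, 0, 0.0008, 0, 0.6], [0.0012, 0, 0.0008, 0, 0.6]]

```text
clock: 11.5
position: [0.6153, -0.0212, 0.1663]
ee_rot: [0.007, 0.101, 0.995, -0.0]
contact_force: [10.8, -1.4, 2.4]
width: 0.0313
gripper_force: 31.2
```

>>> move_arm:
  deltas:
    - [[0.0012, 0, 0.0004, 0, 0.6], [0.0012, 0, 0.0004, 0, 0.6], [0.0012, 0, 0.0004, 0, 0.6]]

```text
clock: 11.8
position: [0.6153, -0.0212, 0.1664]
ee_rot: [0.008, 0.101, 0.995, -0.0]
contact_force: [12.5, -1.6, 3.4]
width: 0.0313
gripper_force: 31.2
```

Run:
```python
from h import *
import cv2
print(tcp_case(),[manip.get_state()[k] for k in('contact_force','moment')])
im=manip.get_image("wrist")[:,:,::-1];cv2.imwrite("pics/w8.png",im)
# lever tip edge + bar x estimate
print(link((-.0007,.0087)))
g=cv2.cvtColor(im,cv2.COLOR_BGR2GRAY);print(g[130:250,320].tolist())
```

```text
[ 0.04861355 -0.00024347  0.16638103] [array([12.53702639, -1.61397325,  3.3755393 ]), array([-0.18655076, -1.9135937 , -0.00495508])]
(np.float64(1.3698529930778487), np.float64(-0.3753188143544925), array([0.03360675, 0.16135574]))
[80, 80, 79, 81, 80, 80, 80, 80, 81, 80, 80, 79, 80, 88, 105, 129, 137, 138, 146, 154, 155, 155, 157, 156, 148, 140, 139, 139, 144, 156, 158, 138, 100, 70, 63, 67, 67, 63, 58, 61, 96, 141, 168, 180, 197, 210, 195, 166, 149, 141, 142, 142, 142, 142, 142, 132, 121, 120, 123, 125, 124, 125, 123, 123, 124, 123, 123, 122, 123, 122, 121, 122, 124, 123, 122, 126, 142, 171, 194, 200, 197, 195, 190, 193, 195, 197, 190, 168, 153, 151, 151, 150, 147, 147, 154, 169, 184, 191, 192, 194, 196, 196, 196, 197, 201, 210, 217, 217, 210, 186, 153, 139, 141, 156, 173, 180, 181, 179, 179, 181]
```

>>> move_arm:
  deltas:
    - [[0.0012, 0, 0, 0, 0.6], [0.0012, 0, 0, 0, 0.6], [0.0012, 0, 0, 0, 0.6]]

```text
clock: 12.15
position: [0.615, -0.0211, 0.1665]
ee_rot: [0.008, 0.101, 0.995, -0.001]
contact_force: [14.1, -1.8, 2.3]
width: 0.0313
gripper_force: 30.8
```

>>> move_arm:
  deltas:
    - [[0.001, 0, 0, 0, 0.6], [0.001, 0, 0, 0, 0.6], [0.001, 0, 0, 0, 0.6], [0.001, 0, 0, 0, 0.6]]

```text
clock: 12.55
position: [0.6148, -0.0211, 0.1666]
ee_rot: [0.009, 0.101, 0.995, -0.001]
contact_force: [15.0, -2.6, 1.5]
width: 0.0314
gripper_force: 30.6
```

The TCP has stopped while the force climbed to 15 N, so the bar is bearing on the upright. The bar is hidden under the nose and the lever estimate is about 1.35. Now I'll release and rise.

>>> move_arm:
  deltas:
    - [[0, 0, 0, 0, 0.4], [0, 0, 0, 0, 0.2], [0, 0, 0, 0, 0], [0, 0, 0, 0, -0.3], [0, 0, 0, 0, -0.3]]

```text
clock: 13.05
position: [0.605, -0.0193, 0.1632]
ee_rot: [-0.002, 0.1, 0.995, 0.0]
contact_force: [0.6, -0.6, -0.0]
width: 0.0559
gripper_force: 0.0
```

Run:
```python
from h import *
import cv2
print(tcp_case(),go((.045,0,.29)).round(4),go((-.02,0,.29)).round(4))
```

```text
[ 0.03815528 -0.0004472   0.1631797 ] [-7.800e-03  5.000e-04 -1.586e-01  1.000e-04] [ 7.340e-02  5.000e-04 -1.582e-01  1.000e-04]
```

>>> move_arm:
  deltas:
    - [[0, 0, -0.03, 0, -0.3], [0, 0, -0.08, 0, -0.3], [0, 0, -0.158, 0, -0.3], [0.05, 0, -0.158, 0, 0.5], [0.05, 0, -0.158, 0, 1], [0.05, 0, -0.158, 0, 1], [0.05, 0, -0.158, 0, 1], [0.05, 0, -0.158, 0, 1]]

```text
clock: 13.85
position: [0.5676, -0.0116, 0.2893]
ee_rot: [-0.001, 0.101, 0.995, 0.0]
contact_force: [1.2, 0.4, 1.0]
width: 0.0003
gripper_force: 0.0
```

Run:
```python
from h import *
import cv2
print(tcp_case());s=manip.get_state();print(s['clock'],s['width'])
im=manip.get_image("wrist")[:,:,::-1];cv2.imwrite("pics/w9.png",cv2.resize(im[130:330,220:420],None,fx=3,fy=3,interpolation=cv2.INTER_CUBIC))
```

```text
[ 4.23943481e-05 -3.72224519e-04  2.89330398e-01]
13.85 0.0003286241171397143
```

View pics/w9.png

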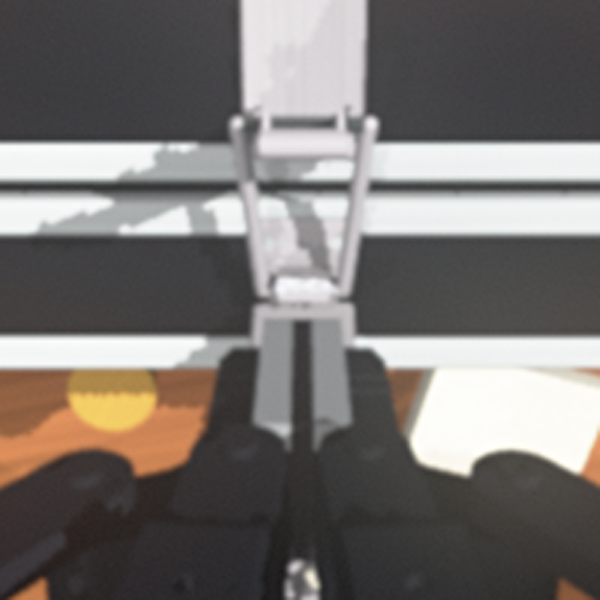

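The bail is hooked: the nose at (303,290) sits over the bar. The lever still stands, with its tip edge at rows 130–155. Next I'll plan the lever arc.

Run:
```python
from h import *
print('tip face',ray_x(130+155/3,.230),ray_x(130+130/3,.230))
t=tcp_case()
def row(X,Z): return go((X,0,Z))[:3].round(4).tolist()
print('pre',row(.0,.222))
for th in(1.35,1.2,1.05,.9,.75,.6,.45,.3,.2,.1,0,-.08):
    lx=np.array([-np.cos(th),np.sin(th)]);lz=np.array([np.sin(th),np.cos(th)]);C=np.array([-.018,.17])+.046*lx+.007*lz
    print(th,(C+[.011,.008]).round(4),row(C[0]+.011,C[1]+.008))
```

```text
tip face [-0.0248 -0.0013] [-0.0305 -0.0013]
pre [0.0, 0.0005, 0.0843]
1.35 [-0.0102  0.2244] [0.0128, 0.0005, 0.0813]
1.2 [-0.0171  0.2234] [0.0214, 0.0005, 0.0826]
1.05 [-0.0238  0.2214] [0.0298, 0.0005, 0.0852]
0.9 [-0.0301  0.2184] [0.0376, 0.0005, 0.0889]
0.75 [-0.0359  0.2145] [0.0448, 0.0005, 0.0938]
0.6 [-0.041   0.2098] [0.0512, 0.0005, 0.0998]
0.45 [-0.0454  0.2043] [0.0567, 0.0005, 0.1066]
0.3 [-0.0489  0.1983] [0.061, 0.0005, 0.1141]
0.2 [-0.0507  0.194 ] [0.0633, 0.0005, 0.1195]
0.1 [-0.0521  0.1896] [0.065, 0.0005, 0.125]
0 [-0.053  0.185] [0.0661, 0.0005, 0.1307]
-0.08 [-0.0534  0.1813] [0.0666, 0.0005, 0.1354]
```

>>> move_arm:
  deltas:
    - [[0, 0.0005, 0.045, 0, 1], [0, 0.0005, 0.082, 0, 1], [0.0065, 0.0005, 0.082, 0, 1], [0.0128, 0.0005, 0.082, 0, 1], [0.017, 0.0005, 0.082, 0, 1], [0.0214, 0.0005, 0.0826, 0, 1], [0.0256, 0.0005, 0.084, 0, 1], [0.0298, 0.0005, 0.0852, 0, 1], [0.0337, 0.0005, 0.087, 0, 1], [0.0376, 0.0005, 0.0889, 0, 1], [0.0376, 0.0005, 0.0889, 0, 1]]

```text
clock: 15.0
position: [0.5383, -0.005, 0.2202]
ee_rot: [0.001, 0.1, 0.995, 0.0]
contact_force: [3.5, -0.6, 3.7]
width: 0.0005
gripper_force: 2.4
```

Run:
```python
from h import *
print(tcp_case(),manip.get_state()['contact_force'])
```

```text
[-2.99910775e-02  1.88785597e-04  2.20174559e-01] [ 3.45856589 -0.61196364  3.71878715]
```

>>> move_arm:
  deltas:
    - [[0.0036, 0, 0.0024, 0, 1], [0.0072, 0, 0.0049, 0, 1], [0.0104, 0, 0.0079, 0, 1], [0.0136, 0, 0.0109, 0, 1], [0.0164, 0, 0.0143, 0, 1], [0.0191, 0, 0.0177, 0, 1], [0.0213, 0, 0.0214, 0, 1], [0.0234, 0, 0.0252, 0, 1], [0.0234, 0, 0.0252, 0, 1]]

```text
clock: 15.9
position: [0.518, -0.0009, 0.1987]
ee_rot: [-0.002, 0.1, 0.995, 0.0]
contact_force: [-0.9, 0.4, 0.4]
width: 0.0001
gripper_force: 0.5
```

>>> move_arm:
  deltas:
    - [[0.0012, 0, 0.0027, 0, 1], [0.0023, 0, 0.0054, 0, 1], [0.0032, 0, 0.0082, 0, 1], [0.004, 0, 0.011, 0, 1], [0.004, 0, 0.011, 0, 1]]

```text
clock: 16.4
position: [0.5165, -0.0006, 0.1901]
ee_rot: [-0.0, 0.101, 0.995, 0.0]
contact_force: [-1.2, 0.2, 0.7]
width: -0.0004
gripper_force: 0.0
```

Run:
```python
from h import *
print(tcp_case(),manip.get_state()['contact_force'])
```

```text
[-5.22088550e-02  1.03445153e-04  1.90121381e-01] [-1.16278477  0.20490343  0.74360423]
```

>>> move_arm:
  deltas:
    - [[0.001, 0, 0.003, 0, 1], [0.001, 0, 0.006, 0, 1], [0.001, 0, 0.008, 0, 1], [0.001, 0, 0.008, 0, 1]]

```text
clock: 16.8
position: [0.5161, -0.0005, 0.1849]
ee_rot: [0.0, 0.101, 0.995, 0.0]
contact_force: [-2.0, 0.1, 4.2]
width: -0.0
gripper_force: 2.1
```

>>> move_arm:
  deltas:
    - [[0, 0, 0.0015, 0, 1], [0, 0, 0.003, 0, 1], [0, 0, 0.003, 0, 1]]

```text
clock: 17.1
position: [0.5161, -0.0005, 0.1846]
ee_rot: [0.001, 0.1, 0.995, -0.0]
contact_force: [-5.2, 1.0, 15.2]
width: -0.0
gripper_force: 8.0
```

Hard contact came at TCP z = 0.185, exactly the height for the lever flat on its stop. I'll back off and check the gap numerically.

>>> move_arm:
  deltas:
    - [[0, 0, -0.02, 0, 1], [0, 0, -0.06, 0, 1], [0, 0, -0.12, 0, 1], [0, 0, -0.18, 0, 1], [0, 0, -0.2, 0, 1], [0, 0, -0.2, 0, 1]]

```text
clock: 17.7
position: [0.5176, -0.0007, 0.345]
ee_rot: [0.003, 0.101, 0.995, -0.0]
contact_force: [0.3, -0.5, -0.0]
width: 0.0003
gripper_force: 0.0
```

Run:
```python
from h import *
import cv2
s=manip.get_state();print(s['clock'],s['contact_force'],tcp_case())
P=np.load('P.npy');q=s['ee_rot'];R=Ro.from_quat([q[1],q[2],q[3],q[0]]).as_matrix();C=manip.camera_params('wrist');M=np.linalg.inv(C['tool_from_camera'])
def pr(p):
    x=M[:3,:3]@(R.T@(W(P,p)-s['position']))+M[:3,3];return np.array([C['fx']*x[0]/x[2]+C['cx'],C['fy']*x[1]/x[2]+C['cy']])
im=manip.get_image("wrist");g=cv2.cvtColor(im,cv2.COLOR_RGB2GRAY)
c=pr((0,-.07,.16)).round().astype(int);print('part line off-latch',c,g[c[1]-14:c[1]+15,c[0]].tolist())
old=cv2.imread('pics/w1full.png',0);print('old',old[180:202,250].tolist())
for x in(-.085,-.078,-.07,-.06,-.05,-.04,-.03,-.018,-.005,.01,.02,.028,.034,.04,.05):
    u=pr((x,0,.17)).round().astype(int);print(x,u,g[u[1]].astype(int)[u[0]-16:u[0]+17:2].tolist())
```

```text
17.7 [ 0.29887669 -0.52975651 -0.02832991] [-5.11660571e-02  2.31990853e-04  3.45026805e-01]
part line off-latch [260 217] [76, 75, 73, 86, 150, 231, 251, 252, 251, 250, 250, 251, 250, 237, 199, 207, 241, 251, 252, 251, 250, 250, 251, 251, 238, 175, 107, 77, 75]
old [78, 159, 238, 250, 248, 247, 246, 245, 246, 246, 228, 157, 86, 73, 121, 184, 233, 247, 248, 246, 246, 245]
-0.085 [320 144] [236, 236, 236, 235, 236, 236, 234, 232, 231, 231, 230, 230, 230, 230, 230, 231, 230]
-0.078 [320 151] [248, 248, 247, 247, 247, 247, 247, 241, 237, 236, 236, 236, 236, 237, 237, 237, 237]
-0.07 [320 159] [177, 215, 220, 195, 194, 193, 195, 195, 194, 193, 193, 195, 196, 214, 225, 226, 198]
-0.06 [320 168] [149, 166, 163, 182, 232, 235, 236, 236, 235, 237, 237, 239, 235, 220, 224, 225, 207]
-0.05 [320 177] [138, 166, 167, 188, 232, 236, 238, 237, 235, 238, 238, 239, 236, 224, 224, 226, 198]
-0.04 [320 186] [128, 155, 153, 177, 233, 237, 238, 236, 236, 238, 239, 240, 236, 225, 225, 224, 171]
-0.03 [320 195] [229, 125, 101, 155, 238, 237, 238, 237, 236, 238, 239, 241, 235, 156, 114, 140, 229]
-0.018 [320 206] [189, 153, 138, 134, 237, 237, 238, 237, 236, 237, 238, 241, 233, 153, 205, 192, 221]
-0.005 [320 217] [178, 230, 218, 172, 175, 192, 198, 193, 180, 183, 164, 135, 147, 180, 189, 229, 193]
0.01 [320 229] [92, 183, 234, 222, 228, 231, 230, 228, 222, 221, 213, 161, 152, 165, 227, 198, 98]
0.02 [320 237] [69, 112, 160, 159, 158, 161, 151, 103, 93, 97, 137, 153, 154, 158, 159, 102, 73]
0.028 [320 243] [69, 101, 154, 158, 158, 158, 148, 86, 71, 78, 136, 158, 157, 158, 158, 120, 75]
0.034 [320 248] [65, 116, 158, 157, 156, 158, 142, 79, 70, 73, 128, 158, 158, 156, 159, 137, 77]
0.04 [320 253] [69, 131, 157, 155, 156, 157, 140, 79, 68, 72, 125, 158, 157, 158, 157, 146, 87]
0.05 [320 260] [81, 147, 156, 154, 156, 157, 136, 70, 67, 68, 118, 157, 155, 156, 157, 156, 113]
```

The parting gap has closed: the dark band 73 deep has shrunk to a faint 199 dip. The lever plate lies flat along the base shell and the robot touches nothing, so I'll hand in.

```bash
python3 -c "
from rig import manip
print(manip.sign_off())"
```

```text
the job is handed in; nothing more can be done
None
```

I hooked the bail under the keeper's nose, drew it in until it bore on the upright, and pressed the lever flat. The last measurements show the shells pulled together and the arm clear; the job is handed in, but the hand-in returned no verdict.

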